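Swing the jig's two clamp arms over the block

ROBOT

A 6-joint arm with a two-finger parallel gripper is mounted at the origin on a cart in front of the work surface, level with it; the furniture and walls round the work are solid. World frame = base frame: x ahead of the robot, y to its left, z up, the work surface at z = 0. Lengths are in m, angles in degrees, forces in N, time in s.
With the tool pointing down it reaches from about 0.4 to 0.825 m from the base axis. Payload 7 kg.
Tool frame: the origin (TCP) lies at the very end of the fingers, on their centre line; the grasp point (between the pads) lies 19 mm behind it (ctrl.hold_point_z is the distance from the TCP to the grasp point, in m); z points along the fingers, y is the line along which they close (so a half turn about z gives the same grasp; the last joint's range is limited). The gripper opens to 88 mm and grips with 3 to 60 N. Pads are 19 mm wide; open, the fingers measure 130 mm over their backs; the gripper's body (78 mm by 193 mm) begins 47 mm behind the grasp point.
Start: joints at [16.507, 20.546, 0.682, 0, -70.136, -16.507], TCP at [0.675, -0, 0.227] pointing down, gripper open.
Joint ranges: [-176.03, 176.03], [-82.01, 121.73], [-58.28, 71.71], [-173.87, 95.51], [-174.79, -0.11], [-173.66, 173.66]. Speed limits (degrees/s): [136.94, 136.94, 172.46, 180, 180, 180].

INTERFACE

Orientations are given as [roll, pitch, yaw] about the fixed x, y, z axes, in that order (R = Rz(yaw) Ry(pitch) Rx(roll)).
In Python, from plant import sensors, viewer, workorder, ctrl gives the robot as it stands.
- The arm moves only by the shell command python3 -m pendant 'ROWS'. ROWS is JSON, a list of rows, each a list of 3 entries, a list of its own where there are three numbers: the opening, from -1 (shut) to 1 (fully open), so that 0 is half open, then the shift along the tool's x, y, z in m, then the turn, a rotation vector about the tool's x, y, z in degrees. A call has 1 to 10 rows; each row is the pose to reach, as a shift and turn from the pose commanded when the call began, along the tool's axes at that moment; what a row does not reach only later rows make up. A row lasts 1/12 s, in which the tool goes at most 41.7 mm and 7.16 degrees, less where a joint would pass 70% of its speed; a pose out of reach is approached as far as the arm can. A call with a gripper value outside its range is refused whole. The fingers move at their own pace and stop on an object; the grip force is fixed at half the most. Time passes only in rows, so rows that repeat a pose let the fingers close. It gives the time, the measured TCP pose, the force, the opening and the grip force at its end, in the units of the state.
- sensors.get_obs(): the state, without advancing time (a new reading comes with each control period).
- viewer.snapshot(name): name is "scene" or "side" or "wrist"; returns the picture (384x512x3 uint8, red, green, blue); there is no depth.
- viewer.camera_params(name): a dict with "fx", "fy", "cx", "cy" (pixels), "dist" ([k1, k2, p1, p2, k3] as OpenCV has them; the pictures are not rectified), "extrinsics" (4x4, takes a point from world to camera coordinates). Camera axes: x right, y up, looking along -z (the intrinsics and any distortion apply to the point x, -y, -z); pixel columns grow to the right and rows downward; lengths in m; the calibration is good to about 2 mm. A picture is of the moment at which its call begins: read the wrist's pose just before it. camera_params takes no time and is no camera call; for the wrist camera it gives the pose at the moment of the call.
- workorder.close_job(): hands the job in; it is judged then, once.
The state is a dict: "clock": time; "joint_pos": joint angles; "qvel": joint speeds; "tau": joint torques, N m; "tool_pos": TCP position; "orientation": TCP orientation; "force": force on the tool from outside, world axes, zero at the start; "moment": the same for the moment, N m; "opening": finger opening in m; "gripper_force": force on a finger pad.
Only numpy, scipy, OpenCV 4.12 (cv2) and the standard library are available. Lean on these libraries where they do the work, as an engineer would, in place of code of your own. Each camera call takes 0.05 s, during which the arm holds its last target. There are 200 camera calls.

TASK

The wooden block lies ready in the clamping jig, but both swing arms have been left turned away from it. Push each arm round on its pivot with a fingertip against its side until the screw at its end stands over the middle of the block's width, as if to clamp the block at both ends. Do not grip anything, leave the block in its nest, and leave the loose parts lying round the jig where they are.

Things in the scene. Friction and masses are not known exactly. Their poses are not given: they have to be found in the camera images.
- jig: Low clamping jig fixed to the bench: flat grey-painted plate 120 (its x) x 330 (its y) x 12 mm, origin at the centre of its underside. The block lies in its middle between 12 mm high steel dowels, its length along the jig's y. At y = +125 mm (left) and -125 mm (right) stand round pivot posts, each with a swing clamp arm on top.
- left_pivot (a point): On the axis of the left arm's pivot (jig y +125 mm), at the height of the arm's top, 66 mm above the bench. The arm on it is a plain steel bar reaching 101 mm from the axis, 27 mm wide between 16 and 76 mm from the axis, 46 to 66 mm above the bench (4 mm above the block); hub radius 18 mm, its nut up to 75 mm above the bench. Turns with light friction (about 3 N pushed 50 mm from the axis) and stays where it is left.
- right_pivot (a point): On the axis of the right arm's pivot (jig y -125 mm), at the height of the arm's top, 66 mm above the bench. The arm on it is a plain steel bar reaching 101 mm from the axis, 27 mm wide between 16 and 76 mm from the axis, 46 to 66 mm above the bench (4 mm above the block); hub radius 18 mm, its nut up to 75 mm above the bench. Turns with light friction (about 3 N pushed 50 mm from the axis) and stays where it is left.
- left_spot (a point): Point on the top of the block (42 mm above the bench), in the middle of its width, 20 mm in from its left end: where the left arm's screw belongs.
- right_spot (a point): Point on the top of the block (42 mm above the bench), in the middle of its width, 20 mm in from its right end: where the right arm's screw belongs.
- block: The workpiece: plain wooden block 50 x 110 x 30 mm (its x, y, z), loose in the nest of the jig; origin at the centre of its underside, 12 mm above the bench. It stays where it is.
- bolt: Bystander: steel bolt with nut, 61 mm long along its y, 18 mm wide, 16 mm high, lying on the jig's plate beside the block; origin at the centre of its underside.
- jar: Bystander: screw-top jar of screws, 62 mm across, 82 mm tall, standing behind the jig; origin at the centre of its underside.
- tape: Bystander: roll of tape, 68 mm across, 25 mm high; origin at the centre of its underside.
- bearing: Bystander: ball bearing, 60 mm across, 18 mm high; origin at the centre of its underside.
- gear: Bystander: brass gear, 80 mm across, 27 mm high; origin at the centre of its underside.
- spanner: Bystander: flat spanner, 207 mm long along its y, 40 mm wide, 8 mm thick; origin at the centre of its underside.
- swing_left (a joint): Angle of the left arm about its vertical pivot, rad, growing anticlockwise seen from above, no stops. 0 (or a full turn) = the arm points along the jig's y axis over the block, towards the other pivot; pi = it points straight away from the block.
- left_screw (a point): Top of the knurled clamp screw at the free end of the left arm, on the screw's axis, 90 mm from the pivot axis, 88 mm above the bench; head 22 mm across, 12 mm high; rubber pad 16 mm across under the arm.
- left_ccw_cheek: The flank of the left arm on its anticlockwise side (seen from above): the long upright side face to push on, 16 to 76 mm from the pivot axis, 48 to 64 mm above the bench, 13.5 mm from the arm's middle line. Its origin lies on the pivot axis at bench height; its x axis points along the arm.
- left_cw_cheek: The flank of the left arm on its clockwise side (seen from above): the long upright side face to push on, 16 to 76 mm from the pivot axis, 48 to 64 mm above the bench, 13.5 mm from the arm's middle line. Its origin lies on the pivot axis at bench height; its x axis points along the arm.
- swing_right (a joint): Angle of the right arm about its vertical pivot, rad, growing anticlockwise seen from above, no stops. 0 (or a full turn) = the arm points along the jig's y axis over the block, towards the other pivot; pi = it points straight away from the block.
- right_screw (a point): Top of the knurled clamp screw at the free end of the right arm, on the screw's axis, 90 mm from the pivot axis, 88 mm above the bench; head 22 mm across, 12 mm high; rubber pad 16 mm across under the arm.
- right_ccw_cheek: The flank of the right arm on its anticlockwise side (seen from above): the long upright side face to push on, 16 to 76 mm from the pivot axis, 48 to 64 mm above the bench, 13.5 mm from the arm's middle line. Its origin lies on the pivot axis at bench height; its x axis points along the arm.
- right_cw_cheek: The flank of the right arm on its clockwise side (seen from above): the long upright side face to push on, 16 to 76 mm from the pivot axis, 48 to 64 mm above the bench, 13.5 mm from the arm's middle line. Its origin lies on the pivot axis at bench height; its x axis points along the arm.

How it is judged:
By the outcome, as a careful person would: the job done as asked, in the order asked, and still so for the second after the job is handed in, with the robot touching nothing.
It also fails if it takes over 61 s, if anything falls off the work surface, if the arm or the gripper's body presses on something with over 40 N, if the wrist force passes 120 N, or if a joint passes its speed limit or range.

## Working session

There is one attempt and no reset: what is moved stays moved. The work goes in short steps, Python scripts to look and compute and a shell command to move; the robot and the scene stay as the last step left them, time stands still between calls to the robot, and variables do not carry over. Pictures are saved under pics/ and viewed, at most 10 in all, crops included, and the job is handed in when it is done.

```bash
mkdir -p pics; cat > h.py <<'E'
import numpy as np, cv2
from plant import sensors, viewer, workorder, ctrl
def cam(n):
    p=viewer.camera_params(n);K=np.array([[p['fx'],0,p['cx']],[0,p['fy'],p['cy']],[0,0,1.]])
    return K,np.array(p['dist'],float),np.array(p['extrinsics'])
def ray(c,uv):
    K,d,E=c;q=cv2.undistortPoints(np.array(uv,float).reshape(-1,1,2),K,d).reshape(-1,2)
    D=np.c_[q[:,0],-q[:,1],-np.ones(len(q))]@E[:3,:3]
    return -E[:3,:3].T@E[:3,3],D
def onz(c,uv,z):
    o,D=ray(c,uv);return o+D*((z-o[2])/D[:,2])[:,None]
def proj(c,P):
    K,d,E=c;X=np.atleast_2d(P)@E[:3,:3].T+E[:3,3];X=X*[1,-1,-1]
    return cv2.projectPoints(X,np.zeros(3),np.zeros(3),K,d)[0].reshape(-1,2)
E
python3 - <<'E'
from h import *
o=sensors.get_obs();print({k:np.round(v,3) for k,v in o.items()},ctrl.hold_point_z)
ims=[]
for n in("scene","side","wrist"):
    im=viewer.snapshot(n)[:,:,::-1];cv2.imwrite(f'pics/{n}0.png',im)
    c=cam(n);print(n,np.round(ray(c,[[256,192]]),3))
    if n!='side': cv2.imwrite(f'pics/{n}0b.png',cv2.resize(im,(800,600)))
E
```

```text
{'clock': np.float64(0.0), 'joint_pos': array([ 1.6505e+01,  2.0593e+01,  6.3200e-01, -2.0000e-02, -7.0136e+01,
       -1.6507e+01]), 'qvel': array([-0.009,  0.028, -0.056,  0.003, -0.012,  0.162]), 'tau': array([-1.0000e-03, -5.8273e+01,  2.9306e+01,  6.9970e+00,  7.0000e-03,
       -0.0000e+00]), 'tool_pos': array([ 0.674, -0.   ,  0.226]), 'orientation': array([ 1.79902e+02, -1.00000e-02, -9.00090e+01]), 'force': array([-0.014, -0.068,  0.034]), 'moment': array([0.045, 0.054, 0.016]), 'gripper_force': np.float64(0.0), 'opening': np.float64(0.087)} 0.0188Traceback (most recent call last):
  File "<stdin>", line 6, in <module>
    return _wrapfunc(a, 'round', decimals=decimals, out=out)
    return _wrapit(obj, method, *args, **kwds)
    conv = _array_converter(obj)
ValueError: setting an array element with a sequence. The requested array has an inhomogeneous shape after 1 dimensions. The detected shape was (2,) + inhomogeneous part.
```

```bash
python3 - <<'E'
from h import *
for n in("scene","side","wrist"):
    im=viewer.snapshot(n)[:,:,::-1];cv2.imwrite(f'pics/{n}0.png',im)
    c=cam(n);o,D=ray(c,[[256,192]]);print(n,o.round(3),D.round(3))
    cv2.imwrite(f'pics/{n}0b.png',cv2.resize(im,(800,600)))
E
```

```text
scene [0.23  0.699 0.51 ] [[ 0.381 -0.794 -0.474]]
side [0.248 0.613 0.638] [[ 0.329 -0.67  -0.666]]
wrist [ 0.674 -0.085  0.383] [[-0.004  0.294 -0.956]]
```

View pics/scene0b.png

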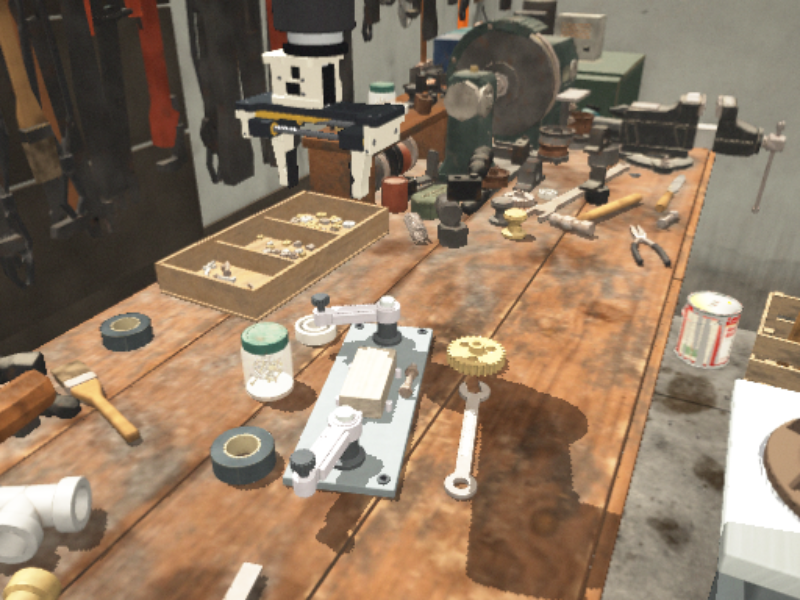

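View pics/side0b.png

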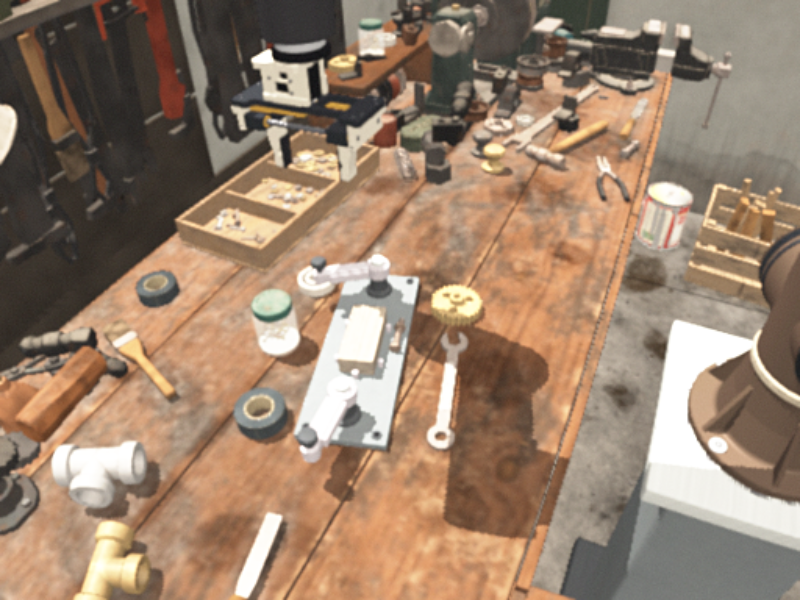

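View pics/wrist0b.png

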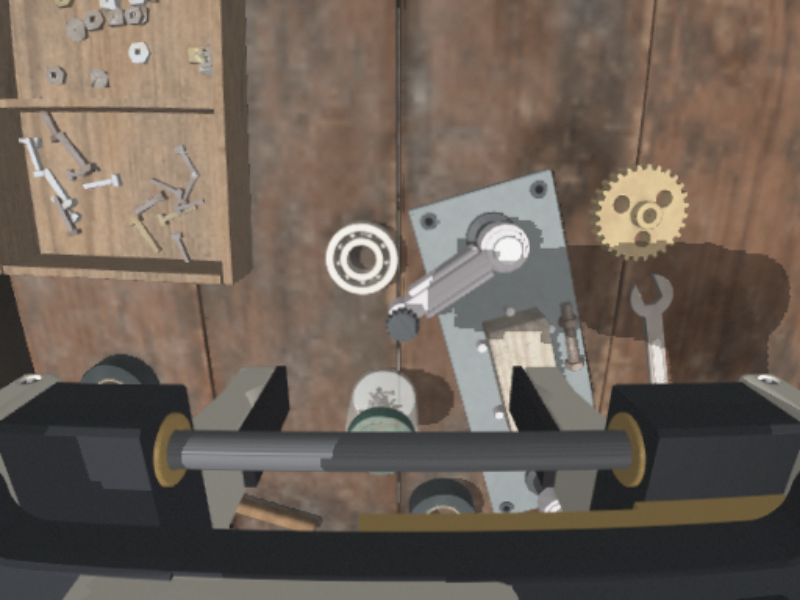

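The scene view (800 px scale) shows the left nut at about (345,414) and its screw at (303,458). The right nut is at (387,303) and its screw at (320,298). The wrist view shows the right nut at (508,248) and its screw at (402,322). Both arms point to the far side (+x).

```bash
python3 - <<'E'
from h import *
s=0.64
S=cam('scene');D=cam('side');W=cam('wrist')
for nm,c,uv,z in [('Lnut',S,(345,411),.075),('Lnut',D,(341,382),.075),('Lscr',S,(302,455),.088),('Lscr',D,(308,434),.088),
 ('Rnut',S,(387,300),.075),('Rnut',D,(378,262),.075),('Rnut',W,(508,248),.075),('Rscr',S,(320,297),.088),('Rscr',D,(318,263),.088),('Rscr',W,(402,322),.088),
 ('c',W,(409,210),.012),('c',W,(552,170),.012),('c',S,(432,331),.012),('c',D,(419,278),.012),('c',D,(388,443),.012),('c',S,(395,492),.012),('c',S,(286,482),.012),
 ('jarlid',S,(265,337),.082),('jarlid',D,(274,304),.082),('tape',S,(243,445),.025),('tape',D,(261,405),.025),('bearing',W,(362,258),.018),('gear',W,(642,212),.027),('bolt',W,(570,337),.02),('spannerR',W,(655,290),.008),('spanL',D,(440,437),.008)]:
    print(nm,(onz(c,[np.array(uv)*s],z)[0]*1000).round())
E
```

```text
Lnut [525. 215.  75.]
Lnut [528. 213.  75.]
Lscr [519. 303.  88.]
Lscr [519. 304.  88.]
Rnut [596. -22.  75.]
Rnut [594. -20.  75.]
Rnut [598. -28.  75.]
Rscr [668.  31.  88.]
Rscr [668.  33.  88.]
Rscr [672.  22.  88.]
c [666. -47.  12.]
c [551. -80.  12.]
c [549. -71.  12.]
c [551. -79.  12.]
c [458. 231.  12.]
c [456. 238.  12.]
c [563. 274.  12.]
jarlid [679. 139.  82.]
jarlid [682. 132.  82.]
tape [628. 259.  25.]
tape [630. 255.  25.]
bearing [704.  -9.  18.]
gear [480. -49.  27.]
bolt [524.  61.  20.]
spannerR [447.  21.   8.]
spanL [403. 194.   8.]
```

Both pivots are 249 mm apart, which agrees with the 250 mm given, and the plate corners fit. The jig y axis is at 106.3°. The right arm is at about 35° and needs about 71° anticlockwise. The left arm is at about 94° and needs about 168° clockwise.

I'll push the right arm first. I close the fingers and go down to (663,-37,50), on its clockwise side.

```bash
python3 -m pendant '[[-1,[0.037,0.011,0],[0,0,0]],[-1,[0.037,0.011,0.04],[0,0,0]],[-1,[0.037,0.011,0.07],[0,0,0]],[-1,[0.037,0.011,0.07],[0,0,0]],[-1,[0.037,0.011,0.07],[0,0,0]],[-1,[0.037,0.011,0.07],[0,0,0]],[-1,[0.037,0.011,0.1],[0,0,0]],[-1,[0.037,0.011,0.1],[0,0,0]]]'
python3 - <<'E'
from h import *
im=viewer.snapshot('wrist')[:,:,::-1];cv2.imwrite('pics/w1.png',cv2.resize(im,(800,600)))
a=np.load if 0 else None
def path(p,phi0,phi1,sgn,n):
    for f in np.radians(np.linspace(phi0,phi1,n)):
        a=np.array([np.cos(f),np.sin(f)]);nn=sgn*np.array([-a[1],a[0]])
        h=21*abs(nn[0])+9.5*abs(nn[1])
        print(round(np.degrees(f),1),(p+48*a-(13.5+h)*nn).round(1))
path(np.array([596,-25]),34.8,106.3,1,11)
print()
path(np.array([526,214]),94.5,-73.7,-1,22)
E
```

```text
clock: 0.87
tool_pos: [0.6632, -0.0365, 0.125]
orientation: [179.9, 0.0, -90.0]
force: [-1.6, -0.2, -2.3]
opening: 0.0395
gripper_force: 0.0
34.8 [654.4 -24.9]
41.9 [654.8 -18.6]
49.1 [654.3 -12. ]
56.2 [652.8  -5.2]
63.4 [650.2   1.6]
70.6 [646.4   8.1]
77.7 [641.4  14.2]
84.9 [635.4  19.6]
92.0 [629.1  24.2]
99.2 [623.7  28.1]
106.3 [617.4  31.3]

94.5 [487.2 259.1]
86.5 [494.  264.1]
78.5 [500.3 268.2]
70.5 [507.7 271.4]
62.5 [515.8 273.4]
54.5 [524.5 274. ]
46.4 [533.5 273.1]
38.4 [542.5 270.5]
30.4 [551.  266.2]
22.4 [558.8 260.3]
14.4 [565.5 253. ]
6.4 [570.9 244.5]
-1.6 [574.6 236.2]
-9.6 [577.7 232. ]
-17.6 [580.5 227. ]
-25.6 [582.8 221.3]
-33.7 [584.3 214.9]
-41.7 [584.8 207.9]
-49.7 [584.2 200.5]
-57.7 [582.4 192.9]
-65.7 [579.1 185.3]
-73.7 [574.3 178.1]
```

View pics/w1.png

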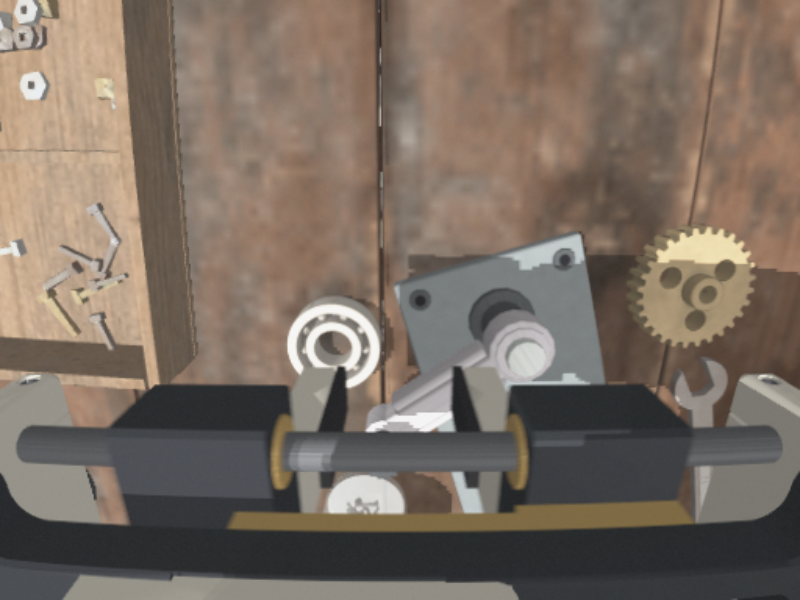

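The fingers are half closed here, with the right arm and nut at about (525,357) between them. I finish closing, then go down to z=0.05.

```bash
python3 -m pendant '[[-1,[0,0,0],[0,0,0]],[-1,[0,0,0],[0,0,0]],[-1,[0,0,0],[0,0,0]],[-1,[0,0,0],[0,0,0]],[-1,[0,0,0],[0,0,0]],[-1,[0,0,0],[0,0,0]],[-1,[0,0,0.025],[0,0,0]],[-1,[0,0,0.05],[0,0,0]],[-1,[0,0,0.075],[0,0,0]],[-1,[0,0,0.075],[0,0,0]]]'
python3 - <<'E'
from h import *
c=cam('wrist');im=viewer.snapshot('wrist')[:,:,::-1]
print('nut',onz(c,[[525*.64,357*.64]],.075))
cv2.imwrite('pics/w2.png',cv2.resize(im,(800,600)))
E
```

```text
clock: 1.75
tool_pos: [0.6606, -0.0374, 0.0466]
orientation: [179.6, -0.0, -90.1]
force: [-1.1, 1.0, -1.0]
opening: 0.0003
gripper_force: 0.0
nut [[ 0.62044588 -0.06375877  0.075     ]]
```

View pics/w2.png

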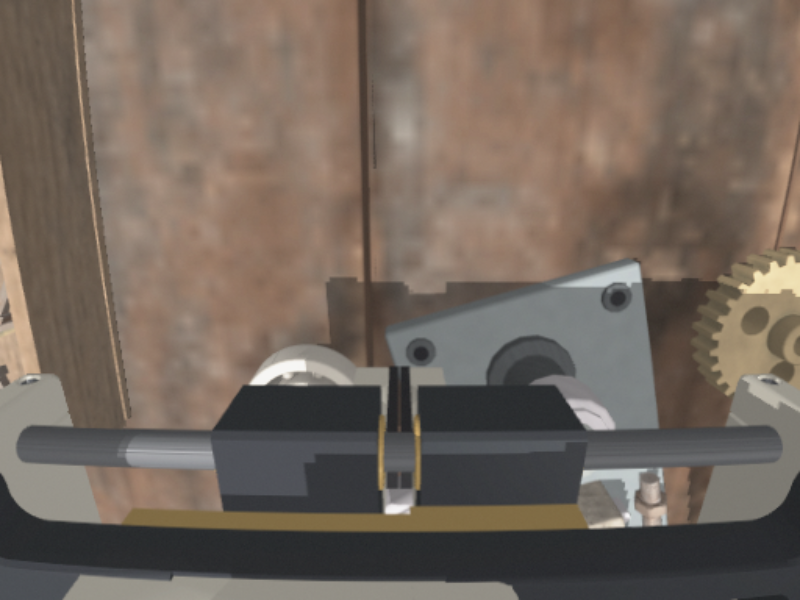

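The fingers are shut and standing on the far side of the right arm, clear of the bearing. Next I sweep the arm anticlockwise along the path I worked out, lifting the tip 4 mm to keep it above the block top.

```bash
python3 -m pendant '[[-1,[-0.006,0.004,-0.004],[0,0,0]],[-1,[-0.009,0.007,-0.004],[0,0,0]],[-1,[-0.012,0.010,-0.004],[0,0,0]],[-1,[-0.018,0.009,-0.004],[0,0,0]],[-1,[-0.025,0.010,-0.004],[0,0,0]],[-1,[-0.032,0.011,-0.004],[0,0,0]],[-1,[-0.039,0.014,-0.004],[0,0,0]],[-1,[-0.045,0.018,-0.004],[0,0,0]],[-1,[-0.051,0.023,-0.004],[0,0,0]],[-1,[-0.051,0.023,-0.004],[0,0,0]]]'
python3 - <<'E'
from h import *
im=viewer.snapshot('scene')[:,:,::-1];cv2.imwrite('pics/s2.png',cv2.resize(im[170:330,150:320],None,fx=4,fy=3.6,interpolation=2))
o=sensors.get_obs();print(o['tool_pos'],o['force'])
E
```

```text
clock: 2.63
tool_pos: [0.6401, 0.0155, 0.0555]
orientation: [180.0, 0.0, -90.0]
force: [0.0, 1.1, 0.7]
opening: 0.0007
gripper_force: 0.1
[0.64025424 0.01514377 0.05551205] [-0.70498012 -0.93360113  0.42998429]
```

View pics/s2.png

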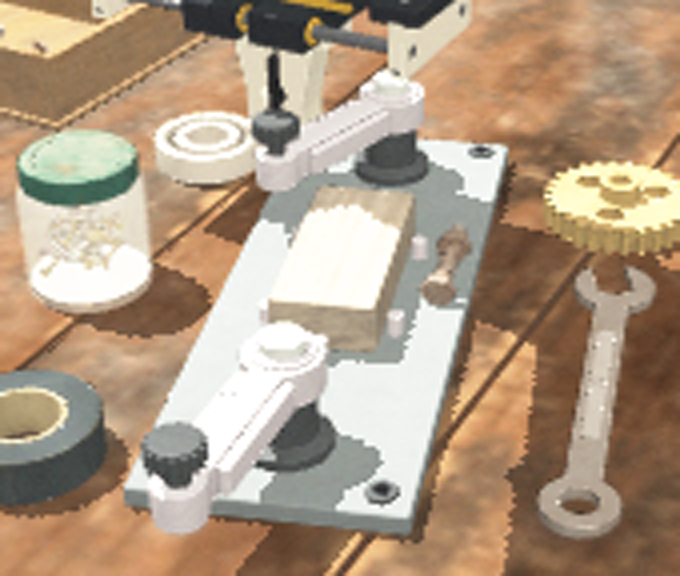

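The right arm follows the finger: its screw is at crop (275,120) and its nut at (392,88), about two thirds of the way round, and nothing else has moved. I continue slowly to about 102°, then measure.

```bash
python3 -m pendant '[[-1,[-0.003,0.003,0],[0,0,0]],[-1,[-0.0055,0.006,0],[0,0,0]],[-1,[-0.008,0.009,0],[0,0,0]],[-1,[-0.010,0.012,0],[0,0,0]],[-1,[-0.012,0.0145,0],[0,0,0]],[-1,[-0.0135,0.017,0],[0,0,0]],[-1,[-0.0155,0.020,0],[0,0,0]],[-1,[-0.0155,0.020,0],[0,0,0]],[-1,[-0.0155,0.020,0],[0,0,0]]]'
cat > m.py <<'E'
# dark screw-head blobs near the jig, in scene and side; ray at mid-head height
from h import *
import sys
def heads(n):
    im=viewer.snapshot(n)[:,:,::-1];cv2.imwrite(f'pics/last_{n}.png',im);c=cam(n)
    m=(im.max(2)<95).astype(np.uint8)
    k,l,st,ce=cv2.connectedComponentsWithStats(m)
    for i in range(1,k):
        if 25<st[i,4]<300:
            P=onz(c,[ce[i]],.082)[0]*1000
            if 430<P[0]<720 and -80<P[1]<330: print(n,ce[i].round(1),st[i,2:],P[:2].round(1))
heads('scene');heads('side')
o=sensors.get_obs();print(o['clock'],o['tool_pos'].round(4),o['force'].round(1))
E
python3 m.py
```

```text
clock: 3.43
tool_pos: [0.6207, 0.0298, 0.0556]
orientation: [180.0, 0.0, -90.0]
force: [0.1, 1.3, 0.4]
opening: 0.0006
gripper_force: 0.5
scene [223.1 200.7] [ 4 21 58] [617.6  44.2]
scene [233.5 209.8] [12 12 93] [581.6  66.7]
scene [250.7 212.3] [10 10 54] [547.6  60.2]
scene [275.9 221.9] [ 5 14 31] [490.5  70.5]
scene [223.9 291.9] [ 20  19 146] [482.4 279.6]
scene [193.8 299.6] [16 10 85] [513.  312.5]
side [214.3 164.2] [ 35  29 283] [656.8   2.4]
side [245.6 185.2] [ 8  9 38] [553.7  41.6]
side [228.8 187.7] [10  9 59] [584.1  64.1]
side [224.2 265.7] [12 14 71] [490.6 257.2]
side [170.3 274. ] [ 32  21 226] [569.8 314. ]
3.5333 [0.6207 0.0297 0.0555] [ 1.1  0.1 -0.3]
```

The right screw is at about (583,65), which puts the arm at 98°, with its radius of 90 mm correct. It has about 8° to go. I nudge it, back off in +x, rise, and then look from above.

```bash
python3 -m pendant '[[-1,[-0.001,0.002,0],[0,0,0]],[-1,[-0.002,0.004,0],[0,0,0]],[-1,[-0.003,0.0055,0],[0,0,0]],[-1,[-0.0035,0.0065,0],[0,0,0]],[-1,[-0.0035,0.0065,0],[0,0,0]],[-1,[-0.0035,0.0065,0],[0,0,0]]]'; python3 m.py | grep -E '58|57|56'
python3 -m pendant '[[-1,[0.003,-0.01,0],[0,0,0]],[-1,[0.008,-0.03,0],[0,0,0]],[-1,[0.01,-0.04,-0.03],[0,0,0]],[-1,[0.01,-0.01,-0.07],[0,0,0]],[-1,[0,0.03,-0.11],[0,0,0]],[-1,[0.03,0.06,-0.15],[0,0,0]],[-1,[0.06,0.065,-0.19],[0,0,0]],[-1,[0.09,0.065,-0.23],[0,0,0]],[-1,[0.09,0.065,-0.24],[0,0,0]],[-1,[0.09,0.065,-0.24],[0,0,0]]]'
python3 - <<'E'
from h import *
im=viewer.snapshot('wrist')[:,:,::-1];cv2.imwrite('pics/w3raw.png',im);cv2.imwrite('pics/w3.png',cv2.resize(im,(800,600),interpolation=2))
np.savez('c3.npz',*cam('wrist'))
E
```

```text
clock: 4.03
tool_pos: [0.6143, 0.0331, 0.0555]
orientation: [180.0, 0.0, -90.0]
force: [0.9, -0.8, 0.7]
opening: 0.0005
gripper_force: 0.8
scene [238.9 210.5] [11 13 97] [571.   64.5]
scene [252.1 212.2] [ 6 10 29] [545.2  58.9]
side [233.7 188.5] [10  9 60] [572.9  62.2]
side [224.4 265.9] [12 14 78] [490.1 257.5]
side [170.2 274.1] [ 32  21 228] [569.9 314.1]
clock: 4.97
tool_pos: [0.5502, -0.0593, 0.3016]
orientation: [-179.6, -0.0, -90.0]
force: [0.6, -0.2, 0.2]
opening: 0.0005
gripper_force: 0.0
```

View pics/w3.png

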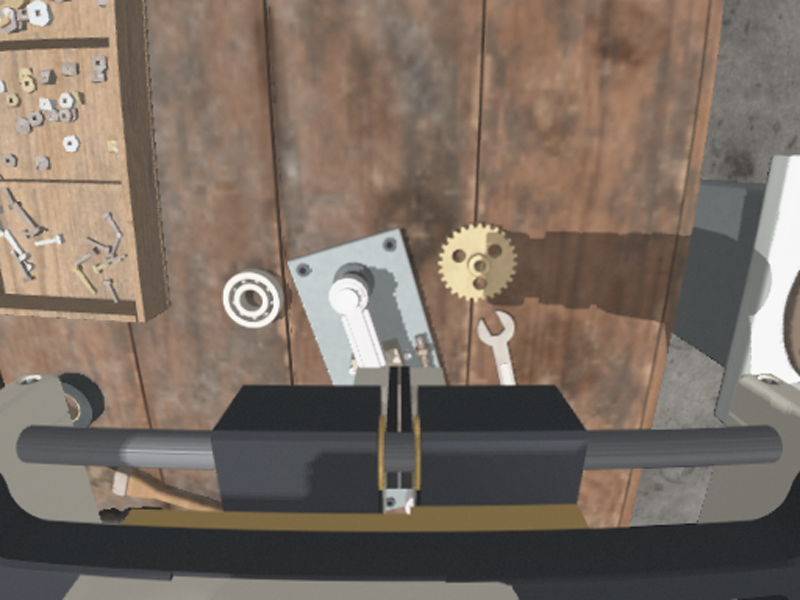

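That view hides the right screw behind the gripper, but the fixed cameras put it at about (572,63), so the arm is at about 105.5°, which is close. Now the left arm: I move to (470,262), on its anticlockwise side, and go down.

```bash
python3 -m pendant '[[-1,[-0.035,0.009,0.01],[0,0,0]],[-1,[-0.07,0.018,0.02],[0,0,0]],[-1,[-0.105,0.027,0.03],[0,0,0]],[-1,[-0.14,0.036,0.04],[0,0,0]],[-1,[-0.175,0.045,0.05],[0,0,0]],[-1,[-0.21,0.054,0.06],[0,0,0]],[-1,[-0.245,0.063,0.07],[0,0,0]],[-1,[-0.28,0.072,0.08],[0,0,0]],[-1,[-0.319,0.0795,0.09],[0,0,0]],[-1,[-0.319,0.0795,0.1],[0,0,0]]]'
python3 -m pendant '[[-1,[0,0,0.03],[0,0,0]],[-1,[0,0,0.06],[0,0,0]],[-1,[0,0,0.09],[0,0,0]],[-1,[0,0,0.115],[0,0,0]],[-1,[0,0,0.135],[0,0,0]],[-1,[0,0,0.1405],[0,0,0]],[-1,[0,0,0.1405],[0,0,0]],[-1,[0,0,0.1405],[0,0,0]]]'
python3 m.py
```

```text
clock: 5.85
tool_pos: [0.4694, 0.2671, 0.1948]
orientation: [180.0, 0.0, -89.8]
force: [1.1, -1.0, 0.2]
opening: 0.0003
gripper_force: 0.0
clock: 6.52
tool_pos: [0.4705, 0.2621, 0.0555]
orientation: [180.0, -0.0, -90.0]
force: [0.0, 0.9, -0.1]
opening: 0.0003
gripper_force: 0.0
scene [275.9 221.5] [ 5 13 28] [490.8  69.4]
scene [214.6 233.7] [13 10 78] [572.2 154.3]
scene [220.7 291.9] [ 6 11 39] [486.5 281.6]
scene [194.2 296.6] [ 16  17 126] [515.9 306.9]
side [174.9 202.2] [22  8 34] [668.6 152.9]
side [211.9 262.1] [ 20  20 179] [515.1 259.5]
side [231.  268.9] [ 25  27 287] [476.  258.5]
side [170.4 274. ] [ 32  21 226] [569.6 313.8]
side [197.7 278.5] [11 14 53] [519.9 301.5]
side [237.3 304.1] [ 8  9 33] [433.  318.1]
6.6167 [0.4708 0.2627 0.0565] [0.2 0.6 0.1]
```

```bash
python3 -m pendant '[[-1,[0.001,-0.0075,0],[0,0,0]],[-1,[0.002,-0.0165,0],[0,0,0]],[-1,[-0.002,-0.0235,0],[0,0,0]],[-1,[-0.006,-0.0295,0],[0,0,0]],[-1,[-0.0095,-0.037,0],[0,0,0]],[-1,[-0.0115,-0.045,0],[0,0,0]],[-1,[-0.012,-0.054,0],[0,0,0]],[-1,[-0.011,-0.063,0],[0,0,0]],[-1,[-0.0085,-0.072,0],[0,0,0]],[-1,[-0.004,-0.0805,0],[0,0,0]]]'
python3 m.py
```

```text
clock: 7.45
tool_pos: [0.5517, 0.2663, 0.055]
orientation: [-180.0, 0.0, -90.0]
force: [-3.3, 1.1, -0.9]
opening: 0.0006
gripper_force: 1.3
scene [252.1 212.2] [ 6 10 29] [545.2  58.9]
scene [239.3 212.9] [11  8 47] [566.1  71.9]
scene [275.9 221.7] [ 5 14 30] [490.6  69.8]
scene [164.1 221.9] [11  9 61] [675.7 161.5]
scene [219.7 291.5] [ 25  19 274] [488.3 281.6]
scene [190.2 300. ] [ 8  7 35] [517.  315.5]
side [210.3 289.6] [ 24  14 122] [488.1 312.1]
7.55 [0.5526 0.2657 0.0552] [-1.5  0.2 -0.1]
```

The contact force of about 3 N matches the arm's stated friction. I continue the arc.

```bash
python3 -m pendant '[[-1,[0.006,-0.008,0],[0,0,0]],[-1,[0.013,-0.0145,0],[0,0,0]],[-1,[0.0215,-0.020,0],[0,0,0]],[-1,[0.030,-0.0235,0],[0,0,0]],[-1,[0.034,-0.0265,0],[0,0,0]],[-1,[0.039,-0.0295,0],[0,0,0]],[-1,[0.045,-0.032,0],[0,0,0]],[-1,[0.051,-0.0335,0],[0,0,0]],[-1,[0.058,-0.034,0],[0,0,0]],[-1,[0.058,-0.034,0],[0,0,0]]]'
python3 m.py
python3 - <<'E'
import cv2
a=cv2.imread('pics/last_side.png')[120:320,120:320];b=cv2.imread('pics/last_scene.png')[150:350,120:320]
cv2.imwrite('pics/ab.png',cv2.resize(cv2.hconcat([a,b]),(800,400),interpolation=2))
E
```

```text
clock: 8.38
tool_pos: [0.5848, 0.2066, 0.0553]
orientation: [-180.0, -0.0, -90.0]
force: [1.8, 0.7, 0.5]
opening: 0.0011
gripper_force: 0.8
scene [275.9 221.7] [ 5 14 30] [490.7  69.9]
scene [187.9 278. ] [14 12 54] [547.1 276.3]
scene [245.  306.4] [ 9  6 38] [441.  292.9]
scene [213.8 315.2] [16  6 34] [471.5 326.5]
side [246.7 184.9] [ 6 10 38] [551.7  39.8]
side [267. 190.] [ 5 16 26] [503.1  37.4]
side [192.5 251.1] [10 13 50] [561.4 252.2]
side [220.5 265.8] [ 20  14 192] [496.6 260.4]
8.4833 [0.5846 0.2071 0.0552] [ 1.1  0.7 -0.5]
```

View pics/ab.png

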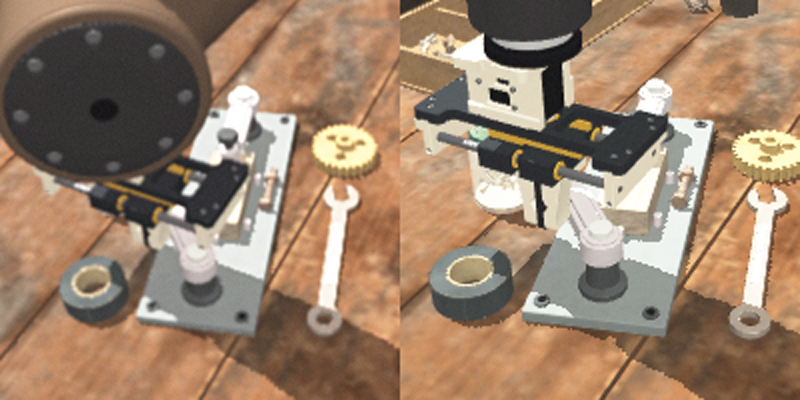

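The left arm now swings between the gripper and its pivot, nut at about (600,235) in the right half, following properly. I continue to a few degrees short, then back off and look.

```bash
python3 -m pendant '[[-1,[0.004,0.0003,0],[0,0,0]],[-1,[0.0075,0.0005,0],[0,0,0]],[-1,[0.011,0.0015,0],[0,0,0]],[-1,[0.015,0.0025,0],[0,0,0]],[-1,[0.019,0.0042,0],[0,0,0]],[-1,[0.0227,0.006,0],[0,0,0]],[-1,[0.026,0.008,0],[0,0,0]],[-1,[0.026,0.008,0],[0,0,0]],[-1,[0.026,0.008,0],[0,0,0]]]'
python3 -m pendant '[[-1,[-0.004,-0.01,0],[0,0,0]],[-1,[-0.004,-0.025,0],[0,0,0]],[-1,[-0.004,-0.025,-0.03],[0,0,0]],[-1,[0.02,-0.02,-0.07],[0,0,0]],[-1,[0.055,-0.01,-0.11],[0,0,0]],[-1,[0.09,0,-0.15],[0,0,0]],[-1,[0.125,0.01,-0.19],[0,0,0]],[-1,[0.16,0.01,-0.22],[0,0,0]],[-1,[0.195,0.01,-0.24],[0,0,0]],[-1,[0.23,0.01,-0.25],[0,0,0]]]'
python3 -m pendant '[[-1,[0.03,0,-0.01],[0,0,0]],[-1,[0.06,0,-0.02],[0,0,0]],[-1,[0.09,0,-0.03],[0,0,0]],[-1,[0.12,0,-0.04],[0,0,0]],[-1,[0.12,0,-0.04],[0,0,0]],[-1,[0.12,0,-0.04],[0,0,0]],[-1,[0.12,0,-0.04],[0,0,0]]]'
python3 m.py
python3 - <<'E'
from h import *
c=cam('wrist');np.savez('c4.npz',*c)
im=viewer.snapshot('wrist')[:,:,::-1];cv2.imwrite('pics/w4.png',im)
cor=lambda:0
P=proj(c,[[.526,.214,.06],[.596,-.025,.06]]);print(P.round())
x0,y0=np.maximum(P.min(0)-60,0).astype(int);x1,y1=(P.max(0)+60).astype(int);im=im[y0:y1,x0:x1];print(x0,y0,im.shape)
cv2.imwrite('pics/w4c.png',cv2.resize(im,None,fx=2.2,fy=2.2,interpolation=2)[:600,:800])
E
```

```text
clock: 9.23
tool_pos: [0.576, 0.1812, 0.055]
orientation: [180.0, -0.0, -90.0]
force: [-0.4, 0.2, -0.6]
opening: 0.0007
gripper_force: 0.2
clock: 10.07
tool_pos: [0.5676, -0.016, 0.2906]
orientation: [-179.9, 0.0, -89.9]
force: [1.1, -0.1, 0.7]
opening: 0.0002
gripper_force: 0.0
clock: 10.65
tool_pos: [0.5673, -0.1351, 0.3271]
orientation: [179.9, 0.0, -90.1]
force: [-0.3, 0.2, -0.1]
opening: 0.0004
gripper_force: 0.0
scene [252.4 212.4] [ 7 10 31] [544.6  59.1]
scene [239.4 212.9] [11  9 49] [566.   71.9]
scene [275.9 222.1] [ 5 14 32] [490.2  71.2]
scene [226.8 232.6] [12  9 57] [554.5 141.9]
scene [222.  290.5] [ 24  19 257] [486.3 278.3]
side [246.7 184.9] [ 6 10 30] [551.8  39.8]
side [175.1 202.2] [22  8 39] [668.  152.8]
side [222.6 265.1] [ 17  14 117] [493.9 257.4]
side [170.3 274. ] [ 32  21 231] [569.8 314. ]
10.75 [ 0.5674 -0.1343  0.327 ] [-0. -0.  0.]
[[276. 344.]
 [237. 230.]]
176 169 (215, 160, 3)
```

View pics/w4c.png

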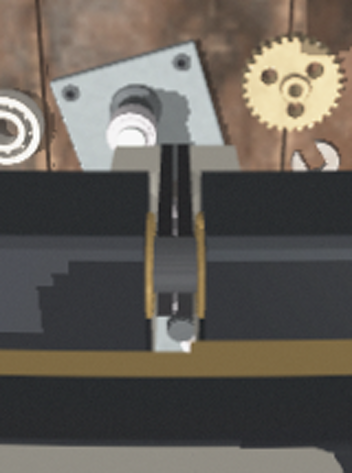

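The wrist camera looks towards -y, so the jig is visible only when the tool stands on its +y side. I move there and take one combined picture.

```bash
python3 -m pendant '[[-1,[-0.04,0,0],[0,0,0]],[-1,[-0.08,0,0],[0,0,0]],[-1,[-0.12,0,0],[0,0,0]],[-1,[-0.16,0,0],[0,0,0]],[-1,[-0.20,0,0],[0,0,0]],[-1,[-0.24,0,0],[0,0,0]],[-1,[-0.28,0,0],[0,0,0]],[-1,[-0.32,0,0],[0,0,0]],[-1,[-0.36,0,0.01],[0,0,0]],[-1,[-0.374,0,0.02],[0,0,0]]]'
python3 -m pendant '[[-1,[0,0,0],[0,0,0]],[-1,[0,0,0],[0,0,0]],[-1,[0,0,0],[0,0,0]]]'
python3 - <<'E'
from h import *
c=cam('wrist');np.savez('c5.npz',*c)
im=viewer.snapshot('wrist')[:,:,::-1];cv2.imwrite('pics/w5.png',im)
P=proj(c,[[.526,.214,.06],[.596,-.025,.06]]);print(P.round())
x0,y0=np.maximum(P.min(0)-40,0).astype(int);x1,y1=(P.max(0)+40).astype(int);im=im[y0:y1,x0:x1]
f=min(800/im.shape[1],600/im.shape[0]);f=min(f,4);print(x0,y0,f,im.shape)
cv2.imwrite('pics/w5c.png',cv2.resize(im,None,fx=f,fy=f,interpolation=2))
E
```

```text
clock: 11.63
tool_pos: [0.5667, 0.2446, 0.307]
orientation: [-180.0, 0.0, -89.8]
force: [0.4, -1.2, -0.8]
opening: 0.0008
gripper_force: 0.0
clock: 11.88
tool_pos: [0.5672, 0.2391, 0.3077]
orientation: [180.0, -0.0, -89.9]
force: [-0.6, -1.1, 0.7]
opening: 0.0001
gripper_force: 0.0
[[284. 148.]
 [231. -47.]]
191 0 3.1914893617021276 (188, 133, 3)
```

View pics/w5c.png

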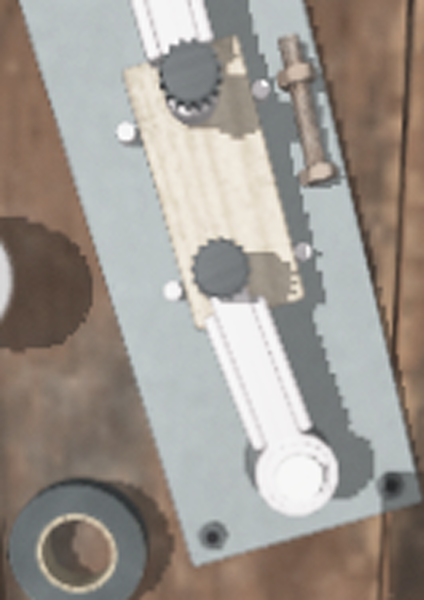

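This view shows the left screw at (221,267), the right screw at (190,70), the left nut at (299,477), and the block's top corners at (124,72), (239,38), (303,298) and (198,327).

```bash
cat > j.py <<'E'
from h import *
def ana(c,im,off,f,pts):
    q=lambda p,z:onz(c,[np.array(p)/f+off],z)[0,:2]*1000
    C=[q(p,.042) for p in pts['c']]
    print('corners',np.round(C,1),'sides',[round(float(np.linalg.norm(C[i]-C[(i+1)%4])),1) for i in range(4)])
    ctr=np.mean(C,0);y=(C[3]+C[2]-C[0]-C[1]);y/=np.linalg.norm(y);x=np.array([y[1],-y[0]])
    print('ctr',ctr.round(1),'yaw of y',np.degrees(np.arctan2(y[1],y[0])).round(2))
    for k,z in(('L',.088),('R',.088),('Ln',.075)):
        if k in pts:
            P=q(pts[k],z);print(k,P.round(1),'jig x,y',((P-ctr)@x).round(1),((P-ctr)@y).round(1))
z=np.load('c5.npz');c=[z[k] for k in z.files]
ana(c,None,np.array([191,0]),3.19,dict(c=[(124,72),(239,38),(303,298),(198,327)],L=(221,267),R=(190,70),Ln=(299,477)))
im=cv2.imread('pics/w5.png');m=(im.max(2)<115).astype(np.uint8);k,l,st,ce=cv2.connectedComponentsWithStats(m)
for i in range(1,k):
    p=(ce[i]-[191,0])*3.19
    if 60<st[i,4]<900 and 150<p[0]<260: print(p.round(),st[i],(onz(c,[ce[i]],.087)[0]*1000).round(1))
# plate edges: grey mask line fits
E
python3 j.py
```

```text
corners [[600.1  49.9]
 [552.7  37. ]
 [523.7 140.2]
 [569.6 152.6]] sides [49.2, 107.2, 47.5, 107.1]
ctr [561.5  94.9] yaw of y 106.11
L [560.4 130.3] jig x,y 8.8 34.4
R [572.2  60.7] jig x,y 0.7 -35.8
Ln [526.6 213.7] jig x,y -0.6 123.8
```

Block sides and radius check out. The right screw is 0.7 mm off the middle, which is good. The left screw is 8.8 mm off, so it needs another 5.6° clockwise. I go back down on its +x side.

```bash
python3 -m pendant '[[-1,[0.03,-0.018,0.01],[0,0,0]],[-1,[0.055,-0.035,0.03],[0,0,0]],[-1,[0.062,-0.035,0.07],[0,0,0]],[-1,[0.062,-0.035,0.11],[0,0,0]],[-1,[0.062,-0.035,0.15],[0,0,0]],[-1,[0.062,-0.035,0.185],[0,0,0]],[-1,[0.062,-0.035,0.215],[0,0,0]],[-1,[0.062,-0.035,0.24],[0,0,0]],[-1,[0.062,-0.035,0.252],[0,0,0]],[-1,[0.062,-0.035,0.252],[0,0,0]]]'
python3 -m pendant '[[-1,[0,0,0],[0,0,0]],[-1,[0,0,0],[0,0,0]]]'
```

```text
clock: 12.77
tool_pos: [0.6012, 0.1753, 0.0534]
orientation: [179.8, -0.1, -90.1]
force: [-0.4, -1.0, 0.3]
opening: 0.0005
gripper_force: 0.0
clock: 12.93
tool_pos: [0.6039, 0.1773, 0.0578]
orientation: [-179.8, 0.1, -90.0]
force: [-0.1, 0.1, 1.2]
opening: 0.0007
gripper_force: 0.0
```

```bash
python3 -m pendant '[[-1,[0,0.006,0],[0,0,0]],[-1,[0,0.012,0],[0,0,0]],[-1,[0,0.018,0],[0,0,0]],[-1,[0,0.021,0],[0,0,0]],[-1,[0,0.024,0],[0,0,0]],[-1,[0,0.026,0],[0,0,0]],[-1,[0,0.0275,0],[0,0,0]],[-1,[0,0.0288,0],[0,0,0]],[-1,[0,0.0288,0],[0,0,0]],[-1,[0,0.0288,0],[0,0,0]]]'
python3 -m pendant '[[-1,[0,-0.01,0],[0,0,0]],[-1,[0,-0.03,0],[0,0,0]],[-1,[0,-0.03,-0.03],[0,0,0]],[-1,[0,-0.03,-0.065],[0,0,0]],[-1,[-0.02,-0.02,-0.1],[0,0,0]],[-1,[-0.04,0,-0.13],[0,0,0]],[-1,[-0.06,0.005,-0.165],[0,0,0]],[-1,[-0.06,0.007,-0.2],[0,0,0]],[-1,[-0.062,0.007,-0.235],[0,0,0]],[-1,[-0.062,0.007,-0.252],[0,0,0]]]'
python3 -m pendant '[[-1,[0,0,0],[0,0,0]],[-1,[0,0,0],[0,0,0]],[-1,[0,0,0],[0,0,0]]]'
python3 - <<'E'
from h import *
c=cam('wrist');im=viewer.snapshot('wrist')[:,:,::-1];cv2.imwrite('pics/w6.png',im);np.savez('c6.npz',*c)
o=im.copy()
for (nm,cc,g) in(('w5',[np.load('c5.npz')[k] for k in('arr_0','arr_1','arr_2')],cv2.imread('pics/w5.png')),('w6',c,im)):
  m=(g.max(2)<125)&(g.max(2).astype(int)-g.min(2)<30)
  for side,X in(('L',[.560,.130,.088] if nm=='w5' else [.552,.129,.088]),('R',[.572,.061,.088])):
    p=proj(cc,[X])[0];yy,xx=np.mgrid[:384,:512];r=np.hypot(xx-p[0],yy-p[1])<13
    k,l,st,ce=cv2.connectedComponentsWithStats((m&r).astype(np.uint8))
    i=1+np.argmax(st[1:,4]);P=onz(cc,[ce[i]],.087)[0,:2]*1000
    ctr=np.array([561.5,94.9]);a=np.radians(106.2);y=np.array([np.cos(a),np.sin(a)]);x=np.array([y[1],-y[0]])
    print(nm,side,p.round(1),st[i],P.round(1),'jig',((P-ctr)@x).round(1),((P-ctr)@y).round(1))
E
python3 m.py|grep -v 49
```

```text
clock: 13.77
tool_pos: [0.5741, 0.1772, 0.0558]
orientation: [-180.0, 0.0, -90.0]
force: [1.6, -0.4, 1.1]
opening: 0.0005
gripper_force: 1.2
clock: 14.6
tool_pos: [0.5676, 0.2399, 0.3124]
orientation: [-179.8, 0.1, -89.9]
force: [1.5, 0.4, 1.0]
opening: 0.0004
gripper_force: 0.0
clock: 14.85
tool_pos: [0.5662, 0.2388, 0.3063]
orientation: [179.9, -0.0, -90.0]
force: [-0.3, 0.3, -0.5]
opening: 0.0004
gripper_force: 0.0
w5 L [260.6  83.4] [252  75  17  18  78] [556.9 133. ] jig 6.2 37.9
w5 R [250.7  22.3] [241  13  20  22 112] [570.9  64.1] jig 0.4 -32.1
w6 L [265.8  82.8] [254  75  17  17  72] [552.8 132.6] jig 2.1 38.6
w6 R [249.2  22.3] [240  17  20  18 100] [570.2  66. ] jig 0.3 -30.1
scene [252.4 215. ] [10 15 66] [540.1  67.9]
scene [239.3 212.9] [11  9 52] [566.2  71.8]
scene [166.9 222.7] [24  8 92] [669.3 161.5]
scene [229.4 232.4] [13 10 64] [550.6 139.2]
scene [222.4 290.8] [ 24  19 286] [485.5 278.6]
scene [245.2 306.6] [ 8  6 36] [440.7 293. ]
scene [213.2 314.3] [19  4 26] [473.1 325.5]
side [246.8 185.1] [ 7 12 48] [551.3  40.3]
side [266.8 191.7] [ 6 22 40] [501.5  42.6]
side [174.7 202.2] [23 10 64] [668.9 153. ]
side [257.9 235.2] [ 5 25 32] [465.9 165.6]
side [171.4 273.7] [ 35  23 286] [568.3 312.6]
side [236.8 306. ] [ 16  20 159] [432.  321.7]
15.0 [0.5663 0.2386 0.306 ] [-1.  -0.4  0.6]
```

I've used all 10 views, so I locate the left screw head numerically, by matching its patch from the previous picture, which was taken from the same pose.

```bash
python3 - <<'E'
from h import *
a=cv2.imread('pics/w5.png');b=cv2.imread('pics/w6.png');z=np.load('c6.npz');c=[z[k] for k in z.files]
ctr=np.array([561.5,94.9]);t=np.radians(106.2);y=np.array([np.cos(t),np.sin(t)]);x=np.array([y[1],-y[0]])
for nm,u,v,h,zz in(('L',260.3,83.7,9,.088),('R',250.6,21.9,9,.088),('Ln',284.7,149.5,12,.075),('bolt',287.5,34,12,.02),('tape',215,173,18,.025)):
    i,j=int(round(u)),int(round(v));T=a[j-h:j+h+1,i-h:i+h+1]
    w=14;R=cv2.matchTemplate(b[max(j-h-w,0):j+h+w+1,i-h-w:i+h+w+1],T,cv2.TM_CCOEFF_NORMED)
    _,s,_,(mx,my)=cv2.minMaxLoc(R)
    q=np.array([u+mx-w,v+my-min(w,j-h)]);P=onz(c,[q],zz)[0,:2]*1000
    print(nm,round(s,2),mx-w,my-min(w,j-h),P.round(1),'jig',((P-ctr)@x).round(1),((P-ctr)@y).round(1))
g=cv2.cvtColor(b,cv2.COLOR_BGR2GRAY)[60:110,240:295];g=cv2.resize(g,None,fx=4,fy=4,interpolation=2)
H=cv2.HoughCircles(g,cv2.HOUGH_GRADIENT,1,60,param1=80,param2=15,minRadius=28,maxRadius=44)
for q in H[0]: p=q[:2]/4+[240,60];P=onz(c,[p],.088)[0,:2]*1000;print('hough',q[2]/4,p,P.round(1),((P-ctr)@x).round(1),((P-ctr)@y).round(1))
print(b[76:94:2,250:280].max(2))
E
```

```text
L 0.96 2 -1 [556.3 128.9] jig 4.5 34.1
R 0.94 -1 0 [571.5  60.6] jig 0.1 -35.7
Ln 0.98 -1 0 [526.6 213.2] jig -0.5 123.3
bolt 0.97 -1 0 [521.1  59.1] jig -48.8 -23.1
tape 0.95 -1 0 [629.2 257.3] jig 110.3 137.1
hough 9.075 [262.375  83.625] [556.2 130. ] 4.7 35.2
[[238 238 232 232 233 210 130 130 131 133 134 131 132 130 130 129 126 116
  116 160 220 233 230 227 229 234 236 237 234 235]
 [237 237 234 220 166 141 134 135 136 133 131 130 129 129 129 127 128 129
  123 114 131 143 141 140 143 150 158 159 224 235]
 [235 238 235 218 133 134 133 133 133 132 132 131 132 130 127 128 127 128
  128 125 117 136 154 150 150 153 158 161 163 160]
 [230 236 221 134 129 136 135 134 133 133 131 132 131 130 128 125 125 124
  122 120 115 140 156 152 150 152 154 158 160 159]
 [229 230 233 202 132 136 136 135 134 133 130 129 127 126 125 123 123 123
  125 124 116 128 152 155 153 151 154 154 157 158]
 [238 234 227 176 115 129 132 131 129 129 127 127 128 127 128 129 128 125
  124 112 114 146 158 154 152 152 152 154 155 161]
 [237 235 233 231 203 132 120 130 133 132 131 129 128 127 125 124 123 121
  118 116 140 158 161 158 153 149 152 156 158 161]
 [238 237 232 233 233 212 147 119 113 117 122 123 122 122 123 115 107 102
  128 158 160 156 160 159 155 149 148 152 152 156]
 [236 239 233 230 234 236 234 209 175 220 218 152 130 145 131 129 163 180
  180 178 167 155 148 196 215 176 149 153 155 156]]
```

The left screw is still 4.6 mm off by both methods, and the right screw, bolt and tape have not moved. One more nudge, about 2.7 mm further.

```bash
python3 -m pendant '[[-1,[0.03,-0.018,0.01],[0,0,0]],[-1,[0.055,-0.035,0.03],[0,0,0]],[-1,[0.062,-0.035,0.07],[0,0,0]],[-1,[0.062,-0.035,0.11],[0,0,0]],[-1,[0.062,-0.035,0.15],[0,0,0]],[-1,[0.062,-0.035,0.185],[0,0,0]],[-1,[0.062,-0.035,0.215],[0,0,0]],[-1,[0.062,-0.035,0.24],[0,0,0]],[-1,[0.062,-0.035,0.25],[0,0,0]],[-1,[0.062,-0.035,0.25],[0,0,0]]]'
python3 -m pendant '[[-1,[0,0.006,0],[0,0,0]],[-1,[0,0.012,0],[0,0,0]],[-1,[0,0.018,0],[0,0,0]],[-1,[0,0.022,0],[0,0,0]],[-1,[0,0.026,0],[0,0,0]],[-1,[0,0.0285,0],[0,0,0]],[-1,[0,0.030,0],[0,0,0]],[-1,[0,0.0307,0],[0,0,0]],[-1,[0,0.0307,0],[0,0,0]],[-1,[0,0.0307,0],[0,0,0]]]'
```

```text
clock: 15.83
tool_pos: [0.5998, 0.1758, 0.0542]
orientation: [179.7, -0.2, -90.0]
force: [0.1, 0.5, -0.3]
opening: 0.0007
gripper_force: 0.0
clock: 16.67
tool_pos: [0.5716, 0.1773, 0.058]
orientation: [-179.9, 0.0, -90.0]
force: [2.3, 0.5, 2.7]
opening: 0.0007
gripper_force: 1.2
```

```bash
python3 -m pendant '[[-1,[0,-0.01,0],[0,0,0]],[-1,[0,-0.03,0],[0,0,0]],[-1,[0,-0.03,-0.03],[0,0,0]],[-1,[0,-0.03,-0.065],[0,0,0]],[-1,[-0.02,-0.02,-0.1],[0,0,0]],[-1,[-0.04,0,-0.13],[0,0,0]],[-1,[-0.06,0.003,-0.165],[0,0,0]],[-1,[-0.06,0.004,-0.2],[0,0,0]],[-1,[-0.062,0.004,-0.235],[0,0,0]],[-1,[-0.062,0.004,-0.25],[0,0,0]]]'
python3 -m pendant '[[-1,[0,0,0],[0,0,0]],[-1,[0,0,0],[0,0,0]],[-1,[0,0,0],[0,0,0]]]'
python3 - <<'E'
from h import *
c=cam('wrist');b=viewer.snapshot('wrist')[:,:,::-1].copy();a=cv2.imread('pics/w5.png')
ctr=np.array([561.5,94.9]);t=np.radians(106.2);y=np.array([np.cos(t),np.sin(t)]);x=np.array([y[1],-y[0]])
for nm,u,v,h,zz in(('L',260.3,83.7,9,.088),('R',250.6,21.9,9,.088),('Ln',284.7,149.5,12,.075),('bolt',287.5,34,12,.02),('tape',215,173,18,.025),('blockedge',253.1,102.5,7,.042)):
    i,j=int(round(u)),int(round(v));T=a[j-h:j+h+1,i-h:i+h+1]
    w=14;R=cv2.matchTemplate(b[max(j-h-w,0):j+h+w+1,i-h-w:i+h+w+1],T,cv2.TM_CCOEFF_NORMED)
    _,s,_,(mx,my)=cv2.minMaxLoc(R)
    q=np.array([u+mx-w,v+my-min(w,j-h)]);P=onz(c,[q],zz)[0,:2]*1000
    print(nm,round(s,2),mx-w,my-min(w,j-h),P.round(1),'jig',((P-ctr)@x).round(1),((P-ctr)@y).round(1))
g=cv2.cvtColor(b,cv2.COLOR_BGR2GRAY)[60:110,240:295];g=cv2.resize(g,None,fx=4,fy=4,interpolation=2)
H=cv2.HoughCircles(g,cv2.HOUGH_GRADIENT,1,60,param1=80,param2=15,minRadius=28,maxRadius=44)
for q in H[0]: p=q[:2]/4+[240,60];P=onz(c,[p],.088)[0,:2]*1000;print('hough',q[2]/4,p,P.round(1),((P-ctr)@x).round(1),((P-ctr)@y).round(1))
E
```

```text
clock: 17.5
tool_pos: [0.5681, 0.24, 0.3125]
orientation: [-179.8, 0.1, -89.9]
force: [1.0, -0.3, 1.1]
opening: 0.0003
gripper_force: 0.0
clock: 17.75
tool_pos: [0.5665, 0.2388, 0.3062]
orientation: [179.9, -0.1, -90.0]
force: [0.3, -0.5, 0.0]
opening: 0.0003
gripper_force: 0.0
L 0.93 5 -2 [552.9 127.7] jig 0.9 33.9
R 0.96 -1 0 [571.8  60.6] jig 0.3 -35.8
Ln 0.96 -1 0 [526.9 213.1] jig -0.3 123.2
bolt 1.0 -1 0 [521.3  59.1] jig -48.6 -23.2
tape 0.93 -1 0 [629.4 257.2] jig 110.5 136.9
blockedge 0.83 7 11 [558.2 167.1] jig 17.0 70.3Traceback (most recent call last):
  File "<stdin>", line 12, in <module>
TypeError: 'NoneType' object is not subscriptable
```

Both screws are now within about 1 mm of the block's centreline, and the bolt, tape and jig have not shifted. The robot is clear, so I hand in.

```bash
python3 -c "
from plant import workorder
print(workorder.close_job())"
```

```text
the job is handed in; nothing more can be done
None
```

Both swing arms are pushed round, with each screw measured within about 1 mm of the middle of the block's width; the bolt and tape, the only loose parts I rechecked by measurement, had not moved, and the job is handed in at about 18 s.

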